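# Send the lens mount down the flap chute

### The job

Press the red paddle on the side of the green parts chute all the way down so that the yellow flap swings fully open, let go, and, while the flap is still sinking shut, push the brass lens mount along the deck and over the edge so that it slides through into the box. Do not let the mount or the robot touch the yellow flap panel, do not lift the mount, and leave the other things on the table where they are. Finish with the fingers away and the flap shut by its own weight.

Things in the scene. Friction and masses are not known exactly. Their poses are not given: they have to be found in the camera images.
- feeder: Green parts chute fixed to the table; place and heading vary. Origin on the table under the flap doorway, mid-width; x = feed direction (into the box), y left, z up. In its frame: steel deck x -200 to -25 mm, top z = 75 mm, 100 mm wide, two guide rails (inner faces y = +-31 mm, 7 mm thick, 12 mm above the deck, up to x = 0). Doorway at x = 0: 74 mm wide, lintel underside z = 155 mm.
- sill (a point): Middle of the deck's end edge, (-25, 0, 75) mm in the feeder frame. Here a steel slope begins, 30 degrees down through the doorway to the box floor. Deck and slope are slick (friction 0.15): a part pushed until its middle is past this edge tips and slides into the box by itself, so fingers need not go through the doorway.
- hinge (a point): Middle of the flap's horizontal hinge shaft, which runs along the feeder's y: (6, 0, 150) mm in the feeder frame.
- flap_angle (a joint): Flap angle, rad: 0 shut (panel hangs down), 1.5 fully open (panel level, inside the box); may start ajar. Pressing the paddle down opens it, with 4 to 8 N at 40 mm/s, more if faster. A counterweight closes it against a damper: from fully open about 8 s to sink to 0.6 rad, 15 s to shut. The mount sliding down clears the panel while the angle is above 0.5.
- paddle (a point): Centre of the red paddle, a roller 18 mm in diameter and 36 mm long along the feeder's y, left outside the box at y = 85 mm in the feeder frame. It turns with the flap on a 75 mm arm about the hinge shaft: at flap angle q it is 75*cos(0.70-q) mm before the hinge (towards -x) and 75*sin(0.70-q) mm above it, in the feeder frame.
- box (a point): Middle of the box floor, (145, 0, 8) mm in the feeder frame, where the mount should end up. The floor runs from x = 85 to 204 mm; the box is 122 mm wide outside, with a clear window as its top at z = 168 mm.
- flap: The flap with its yellow panel, 70 mm wide, 84 mm long, 3 mm thick, hanging in the doorway from the hinge shaft. Origin on the hinge shaft; its -z axis runs down the panel. The panel is not to be touched; shaft, paddle and counterweight turn with it.
- mount: Brass lens mount lying on the deck between the rails: block 70 mm (its x, along the deck) by 54 mm by 16 mm high, with a round boss 38 mm in diameter, 7 mm high, on top. Origin at the centre of its underside. 0.13 to 0.25 kg.
- oil: Amber oil bottle, 36 mm in diameter, 100 mm high, right of the deck, standing on the table. Origin: centre of underside. Leave alone.
- jar: Small jar with blue lid, 44 mm in diameter, 50 mm high, left of the deck, standing on the table. Origin: centre of underside. Leave alone.
- mug: White mug, 80 mm in diameter, 90 mm high. Origin: centre of underside. Leave alone.
- can: Red can, 66 mm in diameter, 100 mm high. Origin: centre of underside. Leave alone.
- battery: Yellow battery pack, 90 x 70 x 60 mm high. Origin: centre of underside. Leave alone.
- driver: Screwdriver lying on the table. Leave alone.
- brush: Brush lying on the table. Leave alone.
Mind the look-alikes: they are no part of the job. Of the things like the mount, leave any that is blue; of the rest the smaller one is meant.

How it is judged:
On the way, in this order (a step that is already met when the one before it is completed fails the run):
1. the flap is swung fully open with the paddle (value of joint flap_angle above 1.3 rad), for 0.05 s.
2. the mount has gone through the doorway while the flap is still open (x of mount in the frame of feeder above 0.045 m and value of joint flap_angle above 0.3 rad), for 0.05 s.
At the end, for the whole second after the job is handed in: The lens mount lies at rest inside the box (its origin 60 mm or more past the doorway line), and the flap is shut to within 0.06 rad (x of mount in the frame of feeder between 0.06 and 0.205 m and y of mount in the frame of feeder between -0.055 and 0.055 m and height (world z) of mount below 0.07 m and linear speed of mount below 0.02 m/s and value of joint flap_angle below 0.06 rad); the robot touches nothing.
It fails at once if the mount touches the yellow flap panel (over 0.5 N) (contact force between mount and flap_panel above 0.5 N).
It fails at once if the robot touches the yellow flap panel (over 0.5 N) (contact force between any of the fingers, the arm and flap_panel above 0.5 N).
It fails at once if the mount is lifted (its underside centre more than 15 mm above the deck) (height (world z) of mount above 0.09 m).
It fails at once if another thing on the table is shifted by more than 30 mm (distance of any of oil, jar, mug, can, battery, driver, brush from where it was at the start of the episode above 0.03 m).
It also fails if it takes over 64 s, if anything falls off the work surface, if the arm or the gripper's body presses on something with over 40 N, if the wrist force passes 120 N, or if a joint passes its speed limit or range.

### The arm

A 6-joint arm with a two-finger parallel gripper is mounted at the origin on the work surface. World frame = base frame: x ahead of the robot, y to its left, z up, the work surface at z = 0. Lengths are in m, angles in rad, forces in N, time in s.
With the tool pointing down it reaches from about 0.25 to 0.725 m from the base axis. Payload 4 kg.
Tool frame: the origin (TCP) lies between the finger pads; the fingertips stand 25 mm ahead of it and the grasp point (between the pads) lies 6 mm ahead of it; z points along the fingers, y is the line along which they close (so a half turn about z gives the same grasp; the last joint's range is limited). The gripper opens to 85 mm and grips with 20 to 120 N. Pads are 22 mm wide; open, the fingers measure 114 mm over their backs; the gripper's body (76 mm by 85 mm) begins 54 mm behind the grasp point. The pads swing forward as they close: fully open they stand 13 mm farther back than shut.
Start: joints at [1.158, 0.241, 0.005, 1.335, 0, 1.571], TCP at [0.201, 0.458, 0.256] pointing down, gripper open.
Joint ranges: [-2.72, 2.72], [-1.05, 1.87], [-1.09, 1.28], [-1.99, 2.15], [-1.42, 1.44], [-3.14, 3.14]. Speed limits (rad/s): [2.79, 2.79, 3.14, 3.14, 3.14, 3.14].

### API

Orientations are given as a unit quaternion [x, y, z, w].
In Python, from workcell import bot gives the robot as it stands. The module is installed in compiled form; this text tells all that it offers.
- The arm moves only by the shell command python3 -m pendant 'ROWS'. ROWS is JSON, one flat list of numbers, 7 for each row, row after row: the shift along the tool's x, y, z normalised to -1 to 1, where 1 is 0.5 m, then the turn, a rotation vector about the tool's x, y, z normalised to -1 to 1, where 1 is 180 degrees, then the opening, from 0 (shut) to 1 (fully open). In form: [tx, ty, tz, ax, ay, az, fingers, tx, ty, tz, ax, ay, az, fingers, ...]. A call has exactly 10 rows; each row is the pose to reach, as a shift and turn from the pose commanded when the call began, along the tool's axes at that moment, turning the shorter way round; what a row does not reach only later rows make up. A row lasts 1/12 s, in which the tool goes at most 41.7 mm and 7.16 degrees, less where a joint would pass 70% of its speed; a pose out of reach is approached as far as the arm can. A call with a number of a shift or a turn outside -1 to 1 is refused whole. A call with a gripper value outside its range is refused whole. The fingers move at their own pace and stop on an object; the grip force is fixed at half the most. Time passes only in rows, so rows that repeat a pose let the fingers close, or fill a call up. It gives the time, the measured TCP pose, the force, the opening and the grip force at its end, in the units of the state.
- bot.get_obs(): the state, without advancing time (a new reading comes with each control period).
- bot.camera(name): name is "side" or "top"; returns a dict with "pixels" (384x512x3 uint8, red, green, blue), "mtx" (3x3 intrinsics, pixels), "k1" (the pictures are not rectified: a ray, as slopes to the right and down, at radius r is drawn at 1 + k1 r^2 times it, then the intrinsics apply), "cam_to_world" (4x4, takes a point from camera to world coordinates). Camera axes: x right, y up, looking along -z (the intrinsics and any distortion apply to the point x, -y, -z); pixel columns grow to the right and rows downward; lengths in m; the calibration is good to about 2 mm. A picture is of the moment at which its call begins. There is no depth.
- bot.job_done(): hands the job in; it is judged then, once.
The state is a dict: "clock": time; "joint_pos": joint angles; "joint_vel": joint speeds; "tau": joint torques, N m; "eef_pos": TCP position; "tool_rot": TCP orientation; "ft_force": force on the tool from outside, world axes, zero at the start; "ft_torque": the same for the moment, N m; "grip_width": finger opening in m; "grasp_force": force on a finger pad.
Only numpy, scipy, OpenCV 4.12 (cv2) and the standard library are available. Lean on these libraries where they do the work, as an engineer would, in place of code of your own. Each camera call takes 0.05 s, during which the arm holds its last target. There are 200 camera calls.

## Working session

There is one attempt and no reset: what is moved stays moved. The work goes in short steps, Python scripts to look and compute and a shell command to move; the robot and the scene stay as the last step left them, time stands still between calls to the robot, and variables do not carry over. Pictures are saved under pics/ and viewed, at most 10 in all, crops included, and the job is handed in when it is done.

```bash
mkdir -p pics; cat > h.py <<'E'
import numpy as np, cv2
from workcell import bot
def grab(n,f):
    c=bot.camera(n); np.savez(f'pics/{f}.npz',**{k:np.array(v) for k,v in c.items()}); cv2.imwrite(f'pics/{f}.png',c['pixels'][:,:,::-1]); return c
def load(f): return dict(np.load(f'pics/{f}.npz'))
def ray(c,u,v):
    M=np.array(c['mtx']);T=np.array(c['cam_to_world']);k=float(c['k1'])
    d=np.array([(u-M[0,2])/M[0,0],(v-M[1,2])/M[1,1]]);s=d.copy()
    for _ in range(30): s=d/(1+k*(s@s))
    return T[:3,3],T[:3,:3]@np.array([s[0],-s[1],-1])
def onz(c,u,v,z):
    o,d=ray(c,u,v); return o+d*(z-o[2])/d[2]
def proj(c,p):
    M=np.array(c['mtx']);T=np.array(c['cam_to_world']);k=float(c['k1'])
    q=T[:3,:3].T@(np.array(p)-T[:3,3]); s=np.array([q[0],-q[1]])/-q[2]; s=s*(1+k*(s@s))
    return M[0,0]*s[0]+M[0,2],M[1,1]*s[1]+M[1,2]
def tri(c1,p1,c2,p2):
    o1,d1=ray(c1,*p1);o2,d2=ray(c2,*p2)
    t=np.linalg.lstsq(np.c_[d1,-d2],o2-o1,rcond=None)[0]
    a,b=o1+t[0]*d1,o2+t[1]*d2; return (a+b)/2,np.linalg.norm(a-b)
E
python3 - <<'E'
from h import *
for n in('top','side'):
    c=grab(n,n+'0'); print(n,c['mtx'],c['k1'],c['cam_to_world'])
o=bot.get_obs();print(o)
E
```

```text
top [[379.74447424   0.         253.93127551]
 [  0.         379.74447424 194.44225519]
 [  0.           0.           1.        ]] -0.042521741756239635 [[-5.95548738e-04  9.95525944e-01 -9.44867168e-02  4.32626390e-01]
 [-9.99971347e-01 -1.30591994e-03 -7.45655614e-03 -7.26966444e-03]
 [-7.54658718e-03  9.44795687e-02  9.95498197e-01  1.39575443e+00]
 [ 0.00000000e+00  0.00000000e+00  0.00000000e+00  1.00000000e+00]]
side [[414.30808425   0.         257.42932449]
 [  0.         414.30808425 194.78757064]
 [  0.           0.           1.        ]] 0.021405495855495133 [[ 0.79410802  0.32089664 -0.51615676 -0.13509688]
 [-0.607323    0.38615732 -0.69429194 -0.93856204]
 [-0.02347823  0.86481667  0.50153853  0.79378687]
 [ 0.          0.          0.          1.        ]]
{'clock': 0.1, 'joint_pos': array([ 1.15799705e+00,  2.41312369e-01,  3.85508720e-03,  1.33523716e+00,
       -1.58732368e-05,  1.57081353e+00]), 'joint_vel': array([-0.00128933, -0.00214167,  0.00443454,  0.00018415,  0.00165178,
       -0.00014114]), 'tau': array([-1.67131613e-03, -3.73138690e+01,  2.53009433e+01,  1.08083218e-02,
       -1.71646629e-04,  3.15882787e-07]), 'eef_pos': array([0.20037695, 0.4575089 , 0.25551311]), 'tool_rot': array([ 2.04945612e-01,  9.78772903e-01, -9.30540875e-04, -1.86720879e-04]), 'ft_force': array([ 0.62274884, -0.11095953, -0.34267621]), 'ft_torque': array([-0.00654594, -0.04662317,  0.00171647]), 'grasp_force': 0.0, 'grip_width': 0.08532252568459905}
```

View pics/top0.png

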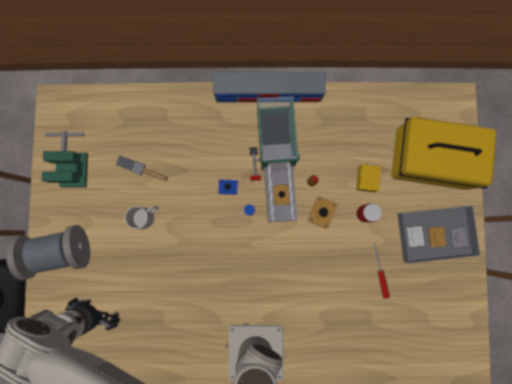

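View pics/side0.png

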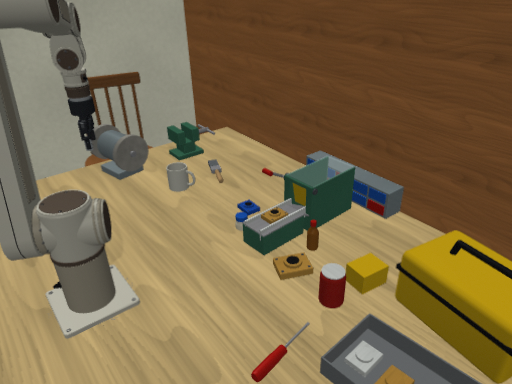

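Top view: the chute runs up the image, with its deck end at about (281,220), its box end at (278,97), and the red paddle at (255,178). Mount-like candidates are the brass one on the deck (281,194), a larger brass one on the table (322,212), a blue one (228,187), and parts in the tray (437,237). The deck one fits because it lies between the rails and is the smaller brass one. I'll confirm in a crop.

```bash
python3 - <<'E'
from h import *
a=cv2.imread('pics/top0.png')[85:235,210:345]; b=cv2.imread('pics/side0.png')[155:285,225:360]
A=cv2.resize(a,None,fx=4,fy=4,interpolation=cv2.INTER_CUBIC);B=cv2.resize(b,None,fx=4,fy=4,interpolation=cv2.INTER_CUBIC)
cv2.imwrite('pics/ca.png',A);cv2.imwrite('pics/cb.png',B)
for n,roi in(('top0',(210,85,345,235)),('side0',(225,155,400,290))):
    im=cv2.imread(f'pics/{n}.png');h=cv2.cvtColor(im,cv2.COLOR_BGR2HSV)
    for nm,lo,hi in(('red',(0,150,60),(6,255,255)),('green',(70,80,30),(95,255,255)),('brass',(12,140,90),(22,255,255)),('blue',(105,150,60),(125,255,255))):
        m=cv2.inRange(h,lo,hi);k=np.zeros_like(m);k[roi[1]:roi[3],roi[0]:roi[2]]=255;m&=k
        for ct in cv2.findContours(m,0,2)[0]:
            if cv2.contourArea(ct)>12: print(n,nm,cv2.contourArea(ct),np.round(cv2.minAreaRect(ct)[0],1),cv2.boundingRect(ct),np.round(cv2.minAreaRect(ct)[1:][0],1),cv2.minAreaRect(ct)[2])
E
```

```text
top0 red 27.0 [255.  177.5] (250, 176, 11, 4) [ 3. 10.] 90.0
top0 green 14.0 [269.5 163. ] (262, 161, 16, 5) [ 4. 15.] 90.0
top0 brass 436.0 [322.2 211.9] (310, 198, 25, 29) [20. 26.] 23.198589324951172
top0 brass 195.0 [281.  194.5] (275, 186, 13, 18) [17. 12.] 90.0
top0 blue 47.0 [249.  209.5] (245, 206, 9, 8) [7. 8.] 90.0
top0 blue 166.0 [227.5 187. ] (220, 181, 16, 13) [12. 15.] 90.0
top0 blue 16.0 [311.5  95.5] (303, 95, 18, 2) [ 1. 17.] 90.0
top0 blue 18.0 [296.   97.5] (293, 95, 7, 6) [5. 6.] 90.0
top0 blue 16.5 [247.5  95.5] (239, 95, 18, 2) [ 1. 17.] 90.0
top0 blue 85.5 [226.   97.5] (217, 95, 19, 6) [ 5. 18.] 90.0
side0 red 261.5 [332.2 281.3] (319, 272, 27, 18) [25.5 17.1] 3.814074993133545
side0 red 29.5 [313. 223.] (310, 220, 7, 7) [6. 6.] 90.0
side0 red 135.0 [374.9 206.7] (367, 199, 17, 16) [19.2  8.5] 26.56505012512207
side0 red 37.5 [267.2 171.6] (262, 168, 11, 8) [10.7  4.5] 26.56505012512207
side0 green 2908.5 [298.1 202.3] (243, 168, 112, 87) [ 60.5 130.8] 62.56026840209961
side0 brass 701.5 [292.6 265.3] (273, 253, 40, 27) [22.5 37.5] 79.11447143554688
side0 brass 169.0 [273.6 214.7] (261, 208, 27, 16) [11.6 24.6] 63.43495178222656
side0 brass 911.0 [366.5 169. ] (334, 155, 66, 29) [28. 65.] 90.0
side0 brass 82.5 [295.5 159.5] (286, 155, 20, 10) [ 9. 19.] 90.0
side0 blue 242.0 [245.  209.6] (236, 201, 24, 21) [15.9 25.3] 57.094757080078125
side0 blue 106.5 [358.8 198.4] (352, 191, 14, 15) [17.  8.] 26.56505012512207
side0 blue 144.0 [376.7 195.1] (368, 187, 18, 17) [19.9  9.1] 24.775142669677734
side0 blue 117.0 [360. 187.] (353, 180, 15, 15) [17.   8.9] 26.56505012512207
side0 blue 12.5 [310.5 161. ] (308, 159, 6, 5) [4. 5.] 90.0
```

View pics/ca.png

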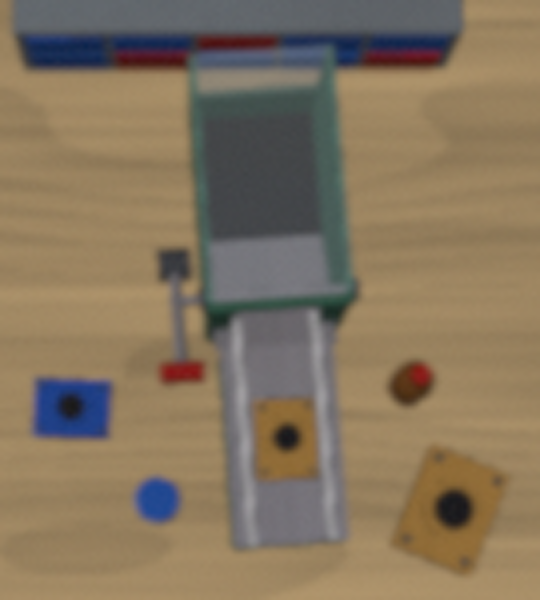

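View pics/cb.png

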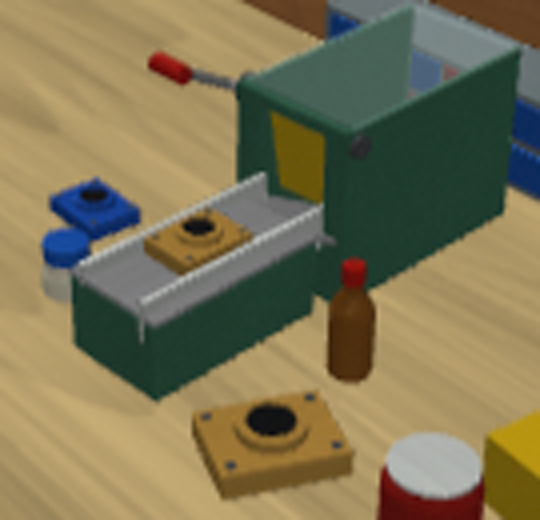

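The crops confirm it: the brass mount on the deck is smaller than the one on the table at (322,212), so it's the target. The paddle is up on the chute's left. Next I'll measure the feeder pose from the rails, deck end and paddle.

```bash
python3 - <<'E'
from h import *
t=load('top0');s=load('side0')
g=cv2.cvtColor(t['pixels'],cv2.COLOR_RGB2GRAY).astype(float)
L=[];R=[]
for v in range(168,216,3):
    for lo,hi,o in((265,275,L),(285,297,R)):
        r=g[v,lo:hi]; w=np.clip(r-np.percentile(r,60),0,None)**2; u=lo+(w*np.arange(len(r))).sum()/w.sum(); o.append(onz(t,u,v,.087)[:2])
L=np.array(L);R=np.array(R)
def fit(P):
    c=np.polyfit(P[:,0],P[:,1],1); 
    for _ in range(3):
        e=abs(P[:,1]-np.polyval(c,P[:,0])); c=np.polyfit(P[e<.003,0],P[e<.003,1],1)
    return c,(e<.003).sum()
cl,cr=fit(L),fit(R);print(cl,cr,'gap at .5',np.polyval(cl[0],.5)-np.polyval(cr[0],.5))
yaw=np.arctan((cl[0][0]+cr[0][0])/2);print('yaw',yaw)
for p in((269,221.7),(296,220.2)): print('deckfront',onz(t,*p,.075))
P,e=tri(t,(255,177.5),s,(267.2,171.6));print('paddle',P,e)
for pc in((243,267),): pass
# mount: boss hole centre top z=.098 (75+16+7)
print('mount',onz(t,210+287/4,85+437/4,.098),onz(t,281,194.5,.091), onz(s,225+200/4,155+227/4,.098))
for nm,p,z in(('oil',(313,180.5),.1),('jar',(249,209.5),.05),('big',(322,212),.04)): print(nm,onz(t,*p,z))
# box end/lintel: near rim of window
print('rim corner R front (side)', onz(s,225+350/4,155+132/4,.168),'L', onz(s,225+242/4,155+80/4,.168))
print('rim back', onz(s,225+517/4,155+48/4,.168), onz(t,210+190/4,85+52/4,.168))
E
```

```text
(array([ 0.06469325, -0.09108257]), np.int64(16)) (array([ 0.03454769, -0.14565544]), np.int64(12)) gap at .5 0.06964564683645731
yaw 0.049579809303754545
deckfront [ 0.46290523 -0.0496109   0.075     ]
deckfront [ 0.46798681 -0.14334677  0.075     ]
paddle [ 0.60225842 -0.0019843   0.18825998] 0.001047674809515967
mount [ 0.55633898 -0.09302432  0.098     ] [ 0.55614321 -0.09089288  0.091     ] [ 0.55908173 -0.09430177  0.098     ]
oil [ 0.60351187 -0.20075218  0.1       ]
jar [0.50672848 0.02033473 0.05      ]
big [ 0.49800686 -0.24015851  0.04      ]
rim corner R front (side) [ 0.66475175 -0.14765147  0.168     ] L [ 0.65795967 -0.02854864  0.168     ]
rim back [ 0.87236851 -0.13256926  0.168     ] [ 0.87242941 -0.01017565  0.168     ]
```

```bash
python3 -m pendant '[-0.8,-0.374,-0.03,0,0,-0.148,0, -0.8,-0.374,-0.03,0,0,-0.148,0, -0.8,-0.374,-0.03,0,0,-0.148,0, -0.8,-0.374,-0.03,0,0,-0.148,0, -0.8,-0.374,-0.03,0,0,-0.148,0, -0.8,-0.374,-0.03,0,0,-0.148,0, -0.8,-0.374,-0.03,0,0,-0.148,0, -0.8,-0.374,-0.03,0,0,-0.148,0, -0.8,-0.374,-0.03,0,0,-0.148,0, -0.8,-0.374,-0.03,0,0,-0.148,0]'
cat >> h.py <<'E'
from scipy.spatial.transform import Rotation as Ro
O=np.array([.665,-.085,0]);F=Ro.from_euler('z',.052)
def st():
    o=bot.get_obs(); R=Ro.from_quat(o['tool_rot']); p=F.inv().apply(o['eef_pos']-O)
    print('t',o['clock'],'feeder TCP mm',np.round(p*1000,1),'toolx in feeder',np.round(F.inv().apply(R.as_matrix()[:,0]),3),'toolz',np.round(R.as_matrix()[:,2],3),'F',np.round(o['ft_force'],1),'w',round(o['grip_width'],4))
E
python3 -c "from h import *;st()"
```

```text
clock: 0.93
eef_pos: [0.4629, 0.1584, 0.2696]
tool_rot: [-0.026, 1.0, -0.0, -0.0]
ft_force: [0.5, 1.4, 0.3]
grip_width: -0.0002
grasp_force: 0.0
t 0.9333 feeder TCP mm [-189.2  253.6  269.6] toolx in feeder [-1.    -0.     0.001] toolz [-0.001 -0.    -1.   ] F [0.5 1.4 0.3] w -0.0002
```

```bash
python3 -m pendant '[-0.254,-0.332,0,0,0,0,0, -0.254,-0.332,0,0,0,0,0, -0.254,-0.332,0,0,0,0,0, -0.254,-0.332,0,0,0,0,0, -0.254,-0.332,0,0,0,0,0, -0.254,-0.332,0,0,0,0,0, -0.254,-0.332,0.04,0,0,0,0, -0.254,-0.332,0.04,0,0,0,0, -0.254,-0.332,0.04,0,0,0,0, -0.254,-0.332,0.04,0,0,0,0]'
python3 - <<'E'
from h import *
st();c=grab('side','s1')
cv2.imwrite('pics/c1.png',cv2.resize(c['pixels'][60:270,180:370,::-1],None,fx=2.8,fy=2.8,interpolation=cv2.INTER_CUBIC))
E
```

```text
clock: 1.77
eef_pos: [0.5972, 0.0017, 0.2499]
tool_rot: [-0.026, 1.0, 0.0, -0.0]
ft_force: [0.5, 0.8, 0.5]
grip_width: 0.0002
grasp_force: 0.0
t 1.7667 feeder TCP mm [-63.2  90.1 249.9] toolx in feeder [-1.    -0.001  0.001] toolz [-0.001 -0.    -1.   ] F [0.5 0.8 0.5] w 0.0002
```

View pics/c1.png

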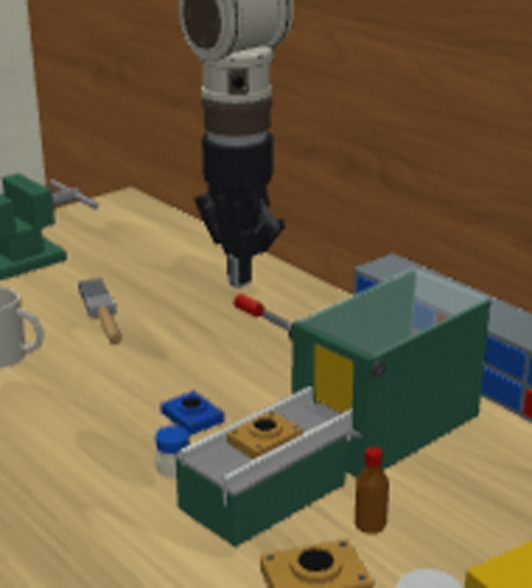

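The closed fingers hang right above the red paddle (fingertip at crop (240,285), paddle at (248,303)). Next I press along the paddle's arc.

```bash
python3 -m pendant '[0,0,0.029,0,0,0,0, -0.004,0,0.047,0,0,0,0, -0.004,0,0.057,0,0,0,0, 0,0,0.067,0,0,0,0, 0.004,0,0.077,0,0,0,0, 0.008,0,0.087,0,0,0,0, 0.01,0,0.097,0,0,0,0, 0.012,0,0.107,0,0,0,0, 0.014,0,0.119,0,0,0,0, 0.014,0,0.129,0,0,0,0]'
python3 -c "
from h import *;st();c=grab('side','s2')
h=cv2.cvtColor(c['pixels'],cv2.COLOR_RGB2HSV);m=cv2.inRange(h,(0,150,60),(6,255,255));m[:,:230]=0;m[:,300:]=0
print([(cv2.boundingRect(x),cv2.contourArea(x)) for x in cv2.findContours(m,0,2)[0]]);print(proj(c,O+F.apply([-.069,.085,.150])))"
```

```text
clock: 2.65
eef_pos: [0.5893, 0.0012, 0.1875]
tool_rot: [-0.026, 1.0, -0.0, 0.0]
ft_force: [-4.8, -1.1, 8.2]
grip_width: -0.0001
grasp_force: 4.2
t 2.65 feeder TCP mm [-71.1  90.  187.5] toolx in feeder [-1.    -0.001 -0.   ] toolz [ 0. -0. -1.] F [-4.8 -1.1  8.2] w -0.0001
[((251, 345, 36, 37), 445.5), ((260, 180, 11, 6), 26.5)]
(np.float64(264.9610795997658), np.float64(183.26471633561147))
```

```bash
python3 -m pendant '[0,0,0.010,0,0,0,0, 0,0,0.020,0,0,0,0, -0.002,0,0.030,0,0,0,0, -0.004,0,0.040,0,0,0,0, -0.006,0,0.050,0,0,0,0, -0.009,0,0.060,0,0,0,0, -0.012,0,0.070,0,0,0,0, -0.016,0,0.080,0,0,0,0, -0.020,0,0.090,0,0,0,0, -0.025,0,0.098,0,0,0,0]'
python3 -c "
from h import *;st();c=grab('side','s3')
h=cv2.cvtColor(c['pixels'],cv2.COLOR_RGB2HSV);m=cv2.inRange(h,(0,150,60),(6,255,255));m[:,:230]=0;m[:,300:]=0
print([(cv2.boundingRect(x),cv2.contourArea(x)) for x in cv2.findContours(m,0,2)[0]])
for q in(1.1,1.2,1.3,1.4,1.5):
  a=.7-q;print(q,proj(c,O+F.apply([.006-.075*np.cos(a),.085,.15+.075*np.sin(a)])))
cv2.imwrite('pics/c3.png',cv2.resize(c['pixels'][130:260,220:360,::-1],None,fx=4,fy=4,interpolation=cv2.INTER_CUBIC))"
```

```text
clock: 3.53
eef_pos: [0.6029, 0.0021, 0.1377]
tool_rot: [-0.027, 1.0, 0.0, 0.0]
ft_force: [-4.6, 0.3, 7.3]
grip_width: -0.0
grasp_force: 3.4
t 3.5333 feeder TCP mm [-57.5  90.2 137.7] toolx in feeder [-1.    -0.001 -0.   ] toolz [ 0.  0. -1.] F [-4.6  0.3  7.3] w -0.0
[((251, 345, 36, 37), 446.5), ((264, 192, 10, 6), 22.5)]
1.1 (np.float64(266.43865586881685), np.float64(190.47067700324737))
1.2 (np.float64(267.2033232939139), np.float64(191.9165195763127))
1.3 (np.float64(268.1091326419547), np.float64(193.19061583347937))
1.4 (np.float64(269.14514341069184), np.float64(194.28187875706428))
1.5 (np.float64(270.2992992913036), np.float64(195.1813991428682))
```

View pics/c3.png

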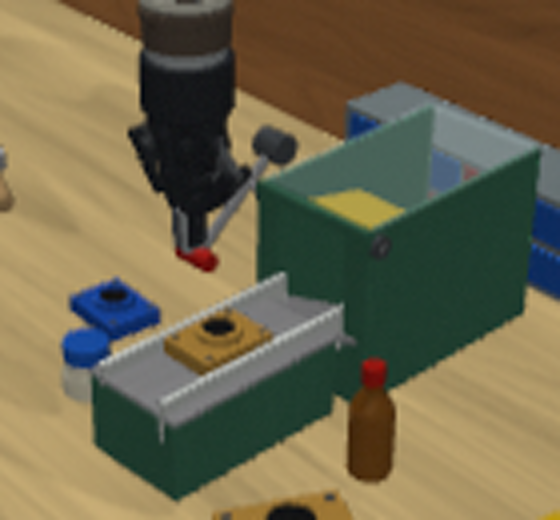

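The crop shows the paddle (200,258) nearly down and the yellow panel almost level inside the box. I'll press the last bit, release, and travel to behind the mount.

```bash
python3 -m pendant '[-0.005,0,0.008,0,0,0,0, -0.010,0,0.014,0,0,0,0, -0.014,0,0.018,0,0,0,0, -0.014,0,0.018,0,0,0,0, 0.007,0,-0.03,0,0,0,0, 0.237,-0.18,-0.03,0,0,0,0, 0.237,-0.18,-0.03,0,0,0,0, 0.237,-0.18,-0.03,0,0,0,0, 0.237,-0.18,-0.03,0,0,0,0, 0.237,-0.18,-0.03,0,0,0,0]'
python3 - <<'E'
from h import *
st();c=grab('top','t4')
h=cv2.cvtColor(c['pixels'],cv2.COLOR_RGB2HSV);m=cv2.inRange(h,(0,150,60),(6,255,255));m[:,:245]=0;m[:,265:]=0;m[:165]=0;m[195:]=0
print([(cv2.boundingRect(x),cv2.contourArea(x)) for x in cv2.findContours(m,0,2)[0]])
for q in(.9,1.1,1.3,1.5):
  a=.7-q;print(q,proj(c,O+F.apply([.006-.075*np.cos(a),.085,.15+.075*np.sin(a)])))
E
```

```text
clock: 4.42
eef_pos: [0.4859, -0.0965, 0.1514]
tool_rot: [-0.024, 1.0, -0.0, -0.001]
ft_force: [1.3, 0.0, 0.4]
grip_width: 0.0001
grasp_force: 0.0
t 4.4167 feeder TCP mm [-179.4   -2.2  151.4] toolx in feeder [-1.     0.004  0.002] toolz [-0.002 -0.001 -1.   ] F [1.3 0.  0.4] w 0.0001
[((251, 177, 9, 4), 17.0)]
0.9 (np.float64(255.65686612312655), np.float64(182.27091554500015))
1.1 (np.float64(255.60031756844236), np.float64(181.50913269362405))
1.3 (np.float64(255.5012468516159), np.float64(179.92247387675403))
1.5 (np.float64(255.36460181043455), np.float64(177.59474393965948))
```

```bash
python3 -m pendant '[0,0,0.06,0,0,0,0, 0,0,0.092,0,0,0,0, -0.02,0,0.092,0,0,0,0, -0.038,0,0.092,0,0,0,0, -0.056,0,0.092,0,0,0,0, -0.074,0,0.092,0,0,0,0, -0.092,0,0.092,0,0,0,0, -0.110,0,0.092,0,0,0,0, -0.128,0,0.092,0,0,0,0, -0.146,0,0.092,0,0,0,0]'
python3 - <<'E'
from h import *
st();c=grab('side','s5')
cv2.imwrite('pics/c5.png',cv2.resize(c['pixels'][130:260,220:360,::-1],None,fx=4,fy=4,interpolation=cv2.INTER_CUBIC))
E
```

```text
clock: 5.3
eef_pos: [0.564, -0.0906, 0.1058]
tool_rot: [-0.026, 1.0, -0.0, 0.001]
ft_force: [-0.9, 0.3, 0.1]
grip_width: -0.0002
grasp_force: 0.2
t 5.3 feeder TCP mm [-101.2   -0.3  105.8] toolx in feeder [-1.    -0.001 -0.001] toolz [ 0.001 -0.    -1.   ] F [-0.9  0.3  0.1] w -0.0002
```

View pics/c5.png

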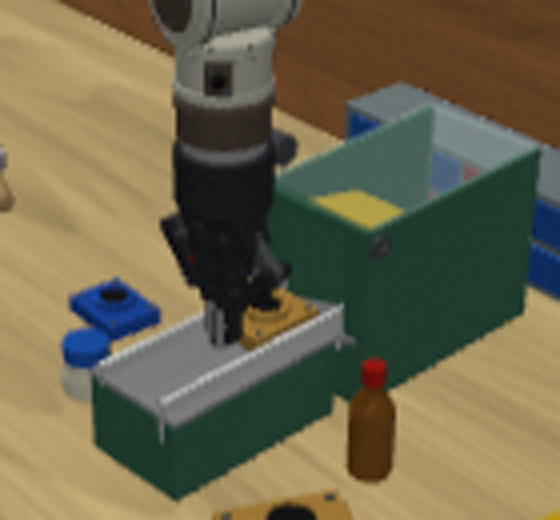

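The mount (280,315 in the crop) is being pushed straight between the rails and the flap is still almost fully open. I keep pushing over the sill.

```bash
python3 -m pendant '[-0.018,0,0,0,0,0,0, -0.036,0,0,0,0,0,0, -0.054,0,0,0,0,0,0, -0.072,0,0,0,0,0,0, -0.088,0,0,0,0,0,0, -0.100,0,0,0,0,0,0, -0.100,0,0,0,0,0,0, -0.06,0,0,0,0,0,0, 0,0,-0.02,0,0,0,0, 0.06,0,-0.1,0,0,0,0]'
python3 - <<'E'
from h import *
st();c=grab('top','t6')
cv2.imwrite('pics/c6.png',cv2.resize(c['pixels'][85:235,210:345,::-1],None,fx=4,fy=4,interpolation=cv2.INTER_CUBIC))
E
```

```text
clock: 6.18
eef_pos: [0.532, -0.0913, 0.1435]
tool_rot: [-0.026, 1.0, 0.001, -0.006]
ft_force: [-1.1, 0.7, 0.2]
grip_width: 0.0001
grasp_force: 0.0
t 6.1833 feeder TCP mm [-133.1    0.6  143.5] toolx in feeder [-1.    -0.     0.012] toolz [-0.012  0.002 -1.   ] F [-1.1  0.7  0.2] w 0.0001
```

View pics/c6.png

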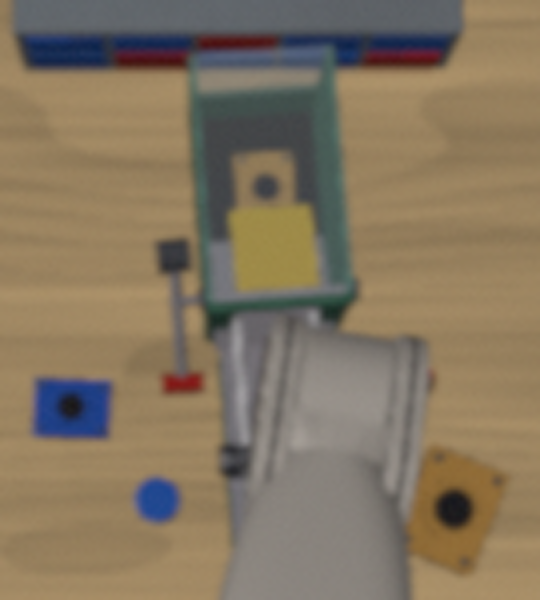

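The mount lies in the box (crop 265,187), past the panel edge, and the paddle is rising freely. I'll back away and wait for the flap to shut.

```bash
python3 -m pendant '[0.05,0,-0.05,0,0,0,0, 0.1,0,-0.1,0,0,0,0, 0.15,0,-0.2,0,0,0,0, 0.2,0,-0.3,0,0,0,0, 0.2,0,-0.3,0,0,0,0, 0.2,0,-0.3,0,0,0,0, 0.2,0,-0.3,0,0,0,0, 0.2,0,-0.3,0,0,0,0, 0.2,0,-0.3,0,0,0,0, 0.2,0,-0.3,0,0,0,0]'
python3 -m pendant '[0,0,0,0,0,0,0,0,0,0,0,0,0,0,0,0,0,0,0,0,0,0,0,0,0,0,0,0,0,0,0,0,0,0,0,0,0,0,0,0,0,0,0,0,0,0,0,0,0,0,0,0,0,0,0,0,0,0,0,0,0,0,0,0,0,0,0,0,0,0]'
python3 -m pendant '[0,0,0,0,0,0,0,0,0,0,0,0,0,0,0,0,0,0,0,0,0,0,0,0,0,0,0,0,0,0,0,0,0,0,0,0,0,0,0,0,0,0,0,0,0,0,0,0,0,0,0,0,0,0,0,0,0,0,0,0,0,0,0,0,0,0,0,0,0,0]' | head -1
python3 -m pendant '[0,0,0,0,0,0,0,0,0,0,0,0,0,0,0,0,0,0,0,0,0,0,0,0,0,0,0,0,0,0,0,0,0,0,0,0,0,0,0,0,0,0,0,0,0,0,0,0,0,0,0,0,0,0,0,0,0,0,0,0,0,0,0,0,0,0,0,0,0,0]' | head -1
python3 -m pendant '[0,0,0,0,0,0,0,0,0,0,0,0,0,0,0,0,0,0,0,0,0,0,0,0,0,0,0,0,0,0,0,0,0,0,0,0,0,0,0,0,0,0,0,0,0,0,0,0,0,0,0,0,0,0,0,0,0,0,0,0,0,0,0,0,0,0,0,0,0,0]' | head -1
python3 -m pendant '[0,0,0,0,0,0,0,0,0,0,0,0,0,0,0,0,0,0,0,0,0,0,0,0,0,0,0,0,0,0,0,0,0,0,0,0,0,0,0,0,0,0,0,0,0,0,0,0,0,0,0,0,0,0,0,0,0,0,0,0,0,0,0,0,0,0,0,0,0,0]' | head -1
python3 -m pendant '[0,0,0,0,0,0,0,0,0,0,0,0,0,0,0,0,0,0,0,0,0,0,0,0,0,0,0,0,0,0,0,0,0,0,0,0,0,0,0,0,0,0,0,0,0,0,0,0,0,0,0,0,0,0,0,0,0,0,0,0,0,0,0,0,0,0,0,0,0,0]' | head -1
python3 -m pendant '[0,0,0,0,0,0,0,0,0,0,0,0,0,0,0,0,0,0,0,0,0,0,0,0,0,0,0,0,0,0,0,0,0,0,0,0,0,0,0,0,0,0,0,0,0,0,0,0,0,0,0,0,0,0,0,0,0,0,0,0,0,0,0,0,0,0,0,0,0,0]' | head -1
python3 -m pendant '[0,0,0,0,0,0,0,0,0,0,0,0,0,0,0,0,0,0,0,0,0,0,0,0,0,0,0,0,0,0,0,0,0,0,0,0,0,0,0,0,0,0,0,0,0,0,0,0,0,0,0,0,0,0,0,0,0,0,0,0,0,0,0,0,0,0,0,0,0,0]' | head -1
python3 -m pendant '[0,0,0,0,0,0,0,0,0,0,0,0,0,0,0,0,0,0,0,0,0,0,0,0,0,0,0,0,0,0,0,0,0,0,0,0,0,0,0,0,0,0,0,0,0,0,0,0,0,0,0,0,0,0,0,0,0,0,0,0,0,0,0,0,0,0,0,0,0,0]' | head -1
python3 -m pendant '[0,0,0,0,0,0,0,0,0,0,0,0,0,0,0,0,0,0,0,0,0,0,0,0,0,0,0,0,0,0,0,0,0,0,0,0,0,0,0,0,0,0,0,0,0,0,0,0,0,0,0,0,0,0,0,0,0,0,0,0,0,0,0,0,0,0,0,0,0,0]' | head -1
python3 -m pendant '[0,0,0,0,0,0,0,0,0,0,0,0,0,0,0,0,0,0,0,0,0,0,0,0,0,0,0,0,0,0,0,0,0,0,0,0,0,0,0,0,0,0,0,0,0,0,0,0,0,0,0,0,0,0,0,0,0,0,0,0,0,0,0,0,0,0,0,0,0,0]' | head -1
python3 -m pendant '[0,0,0,0,0,0,0,0,0,0,0,0,0,0,0,0,0,0,0,0,0,0,0,0,0,0,0,0,0,0,0,0,0,0,0,0,0,0,0,0,0,0,0,0,0,0,0,0,0,0,0,0,0,0,0,0,0,0,0,0,0,0,0,0,0,0,0,0,0,0]' | head -1
python3 -m pendant '[0,0,0,0,0,0,0,0,0,0,0,0,0,0,0,0,0,0,0,0,0,0,0,0,0,0,0,0,0,0,0,0,0,0,0,0,0,0,0,0,0,0,0,0,0,0,0,0,0,0,0,0,0,0,0,0,0,0,0,0,0,0,0,0,0,0,0,0,0,0]' | head -1
python3 -m pendant '[0,0,0,0,0,0,0,0,0,0,0,0,0,0,0,0,0,0,0,0,0,0,0,0,0,0,0,0,0,0,0,0,0,0,0,0,0,0,0,0,0,0,0,0,0,0,0,0,0,0,0,0,0,0,0,0,0,0,0,0,0,0,0,0,0,0,0,0,0,0]' | head -1
python3 -m pendant '[0,0,0,0,0,0,0,0,0,0,0,0,0,0,0,0,0,0,0,0,0,0,0,0,0,0,0,0,0,0,0,0,0,0,0,0,0,0,0,0,0,0,0,0,0,0,0,0,0,0,0,0,0,0,0,0,0,0,0,0,0,0,0,0,0,0,0,0,0,0]' | head -1
python3 -m pendant '[0,0,0,0,0,0,0,0,0,0,0,0,0,0,0,0,0,0,0,0,0,0,0,0,0,0,0,0,0,0,0,0,0,0,0,0,0,0,0,0,0,0,0,0,0,0,0,0,0,0,0,0,0,0,0,0,0,0,0,0,0,0,0,0,0,0,0,0,0,0]' | head -1
python3 -m pendant '[0,0,0,0,0,0,0,0,0,0,0,0,0,0,0,0,0,0,0,0,0,0,0,0,0,0,0,0,0,0,0,0,0,0,0,0,0,0,0,0,0,0,0,0,0,0,0,0,0,0,0,0,0,0,0,0,0,0,0,0,0,0,0,0,0,0,0,0,0,0]' | head -1
python3 -m pendant '[0,0,0,0,0,0,0,0,0,0,0,0,0,0,0,0,0,0,0,0,0,0,0,0,0,0,0,0,0,0,0,0,0,0,0,0,0,0,0,0,0,0,0,0,0,0,0,0,0,0,0,0,0,0,0,0,0,0,0,0,0,0,0,0,0,0,0,0,0,0]' | head -1
python3 -m pendant '[0,0,0,0,0,0,0,0,0,0,0,0,0,0,0,0,0,0,0,0,0,0,0,0,0,0,0,0,0,0,0,0,0,0,0,0,0,0,0,0,0,0,0,0,0,0,0,0,0,0,0,0,0,0,0,0,0,0,0,0,0,0,0,0,0,0,0,0,0,0]' | head -1
python3 -m pendant '[0,0,0,0,0,0,0,0,0,0,0,0,0,0,0,0,0,0,0,0,0,0,0,0,0,0,0,0,0,0,0,0,0,0,0,0,0,0,0,0,0,0,0,0,0,0,0,0,0,0,0,0,0,0,0,0,0,0,0,0,0,0,0,0,0,0,0,0,0,0]' | head -1
cat > chk.py <<'E'
from h import *
import sys
st();c=grab('side',sys.argv[1]);t=grab('top',sys.argv[1]+'t')
h=cv2.cvtColor(c['pixels'],cv2.COLOR_RGB2HSV);m=cv2.inRange(h,(0,150,60),(6,255,255));m[:,:230]=0;m[:,300:]=0;m[230:]=0
print([(cv2.minAreaRect(x)[0],cv2.contourArea(x)) for x in cv2.findContours(m,0,2)[0]])
for q in(0,.05,.1,.15,.2):
  a=.7-q;print(q,proj(c,O+F.apply([.006-.075*np.cos(a),.085,.15+.075*np.sin(a)])))
A=cv2.resize(c['pixels'][130:260,220:360,::-1],None,fx=2.8,fy=2.8);B=cv2.resize(t['pixels'][85:215,210:345,::-1],(378,364))
cv2.imwrite(f'pics/{sys.argv[1]}c.png',np.hstack([A,B]))
E
python3 chk.py e1
```

```text
clock: 7.07
eef_pos: [0.4372, -0.0971, 0.2969]
tool_rot: [-0.026, 1.0, 0.0, -0.002]
ft_force: [-0.6, 0.8, -0.1]
grip_width: -0.0001
grasp_force: 0.0
clock: 7.9
eef_pos: [0.4376, -0.0973, 0.2987]
tool_rot: [-0.026, 1.0, -0.0, 0.0]
ft_force: [-0.1, 0.0, -0.2]
grip_width: -0.0002
grasp_force: 0.0
clock: 8.73
clock: 9.57
clock: 10.4
clock: 11.23
clock: 12.07
clock: 12.9
clock: 13.73
clock: 14.57
clock: 15.4
clock: 16.23
clock: 17.07
clock: 17.9
clock: 18.73
clock: 19.57
clock: 20.4
clock: 21.23
clock: 22.07
clock: 22.9
clock: 23.73
t 23.7333 feeder TCP mm [-227.8   -0.4  298.6] toolx in feeder [-1. -0.  0.] toolz [-0. -0. -1.] F [0.6 0.5 0.4] w 0.0001
[((269.0, 168.0), 36.5)]
0 (np.float64(268.866844525678), np.float64(168.2782876720848))
0.05 (np.float64(268.33190313362866), np.float64(169.31714383383917))
0.1 (np.float64(267.8321811518907), np.float64(170.37295188249777))
0.15 (np.float64(267.3690568098837), np.float64(171.44273304980635))
0.2 (np.float64(266.9437918882712), np.float64(172.52347012778324))
```

View pics/e1c.png

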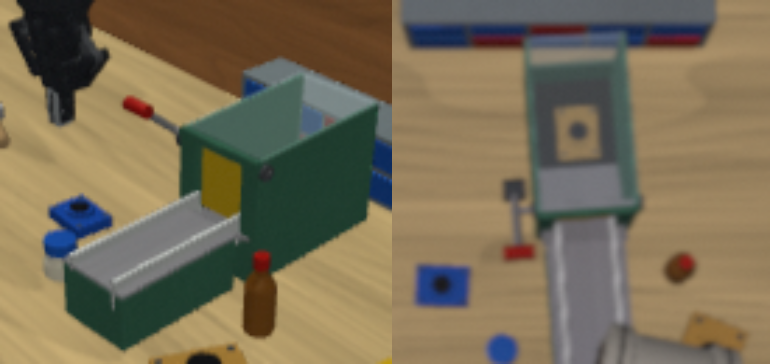

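The mount is at rest in the box (right crop, 578,130). The paddle is back at pixel (269,168), which corresponds to flap angle 0. I'll wait a moment longer and then hand in.

```bash
python3 -m pendant '[0,0,0,0,0,0,0,0,0,0,0,0,0,0,0,0,0,0,0,0,0,0,0,0,0,0,0,0,0,0,0,0,0,0,0,0,0,0,0,0,0,0,0,0,0,0,0,0,0,0,0,0,0,0,0,0,0,0,0,0,0,0,0,0,0,0,0,0,0,0]' | head -1
python3 -m pendant '[0,0,0,0,0,0,0,0,0,0,0,0,0,0,0,0,0,0,0,0,0,0,0,0,0,0,0,0,0,0,0,0,0,0,0,0,0,0,0,0,0,0,0,0,0,0,0,0,0,0,0,0,0,0,0,0,0,0,0,0,0,0,0,0,0,0,0,0,0,0]' | head -1
python3 chk.py e2 | head -2; python3 -c "from h import *;print(bot.job_done())"
```

```text
clock: 24.67
clock: 25.5
t 25.5 feeder TCP mm [-227.8   -0.4  298.6] toolx in feeder [-1. -0.  0.] toolz [-0.  0. -1.] F [-0.8  0.8 -0.3] w 0.0001
[((269.0, 168.0), 36.5)]
the job is handed in; nothing more can be done
None
```

I pressed the paddle fully down, pushed the mount through while the flap was open, and handed the job in at about 25 s: the mount lies in the box, the flap is shut as seen in the camera, and the fingers are clear; no verdict came back.

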